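Shut the sample carrier and read its contact tag

ROBOT

A 7-joint arm with a two-finger parallel gripper is mounted at the origin on a cart in front of the work surface, level with it; the furniture and walls round the work are solid. World frame = base frame: x ahead of the robot, y to its left, z up, the work surface at z = 0. Lengths are in m, angles in rad, forces in N, time in s.
With the tool pointing down it reaches from about 0.425 to 0.925 m from the base axis. Payload 6.8 kg.
Tool frame: the origin (TCP) lies on the front face of the gripper's body, between the roots of the fingers; the fingertips stand 73 mm ahead of it and the grasp point (between the pads) lies 54 mm ahead of it; z points along the fingers, y is the direction in which the jaws open and shut (so a half turn about z gives the same grasp; the last joint's range is limited). The gripper opens to 85 mm and grips with 20 to 120 N. Pads are 22 mm wide; open, the fingers measure 114 mm over their backs; the gripper's body (76 mm by 85 mm) begins 54 mm behind the grasp point. The pads swing forward as they close: fully open they stand 13 mm farther back than shut.
Start: joints at [1.116, 0.477, 0.022, 1.555, -0.011, 1.109, -0.083], TCP at [0.229, -0.635, 0.304] pointing down, gripper open.
Joint ranges: [-2.96, 2.96], [-0.34, 2.1], [-1.41, 1.46], [0.24, 2.44], [-1.37, 4.51], [0.17, 1.92], [-2.96, 2.96]. Speed limits (rad/s): [2.39, 2.39, 3.14, 3.14, 3.14, 3.14, 3.14].

INTERFACE

Orientations are given as a unit quaternion [w, x, y, z].
In Python, from station import get_obs, read_camera, hand_in, spot_in, cut_out, spot_point gives the robot as it stands. The module is installed in compiled form; this text tells all that it offers.
- The arm moves only by the tool move_arm, never from a script. Its arguments are lists of equal length, an entry for each row: "gripper": the opening, from 0 (shut) to 1 (fully open); "xyz": the shift along the tool's x, y, z in cm, a list of three; "twist": the turn about the tool's z in rad. A call has 1 to 5 rows; each row is the pose to reach, as a shift and turn from the pose commanded when the call began, along the tool's axes at that moment; what a row does not reach only later rows make up. A row lasts 1/12 s, in which the tool goes at most 41.7 mm and 7.16 degrees, less where a joint would pass 70% of its speed; a pose out of reach is approached as far as the arm can. A call with a gripper value outside its range is refused whole. The fingers move at their own pace and stop on an object; "squeeze" is the grip in N (left out, the last holds). Time passes only in rows, so rows that repeat a pose let the fingers close. It gives the time, the measured TCP pose, the force and the opening at its end, in the units of the state.
- get_obs(): the state, without advancing time (a new reading comes with each control period).
- read_camera(name): name is "scene" or "top" or "wrist"; returns a dict with "pixels" (384x512x3 uint8, red, green, blue), "fx", "fy", "cx", "cy" (pixels), "k1" (the pictures are not rectified: a ray, as slopes to the right and down, at radius r is drawn at 1 + k1 r^2 times it, then the intrinsics apply), "R" (3x3) and "t" (3): a world point X has camera coordinates R X + t. Camera axes: x right, y down, z forward; pixel columns grow to the right and rows downward; lengths in m; the calibration is good to about 2 mm. A picture is of the moment at which its call begins. There is no depth.
- hand_in(): hands the job in, once; it reports no verdict.
Trained networks look in the newest picture that a camera, given by its name, has taken for a name from the list of things; names that differ only in an ending like _2 or _b are one class to them, and where a whole thing is asked for, a point or a joint stands for the part that bears it (a point fixed in the world has none). Each returns a list of dicts, best first, with "p" (0 to 1); they miss things now and then, are a little off and sometimes report something else, mostly with a low value. They report only what shows in the picture. A call takes as long as a camera call. They do not tell look-alikes from the thing itself.
- spot_in(query, camera): "centre" ([x, y, z] in m, in world coordinates, good to about 4 mm: the middle of the surface that is visible of it).
- cut_out(query, camera): "pixels" (384x512 bool, what is visible of it).
- spot_point(query, camera): "centre" ([x, y, z] in m, in world coordinates, good to about 4 mm: a listed point, or the origin of a listed thing).
The state is a dict: "t": time; "q": joint angles; "joint_vel": joint speeds; "joint_torque": joint torques, N m; "eef_pos": TCP position; "tool_rot": TCP orientation; "contact_force": force on the tool from outside, world axes, zero at the start; "torque": the same for the moment, N m; "gripper_width": opening from 0.0 (shut) to 1.0 (fully open).
Only numpy, scipy, OpenCV 4.12 (cv2) and the standard library are available. Lean on these libraries where they do the work, as an engineer would, in place of code of your own. Each camera call takes 0.05 s, during which the arm holds its last target.

TASK

First slide the lid of the sample carrier fully shut over its tubes; only then take the reader pen out of its stand. Hold the pen upright with its metal point on the middle of the round metal tag on the lid, pressed lightly so that the sprung point goes about half way in, and finish still holding it there, touching the carrier with nothing but the pen. Do not push the other things about.

Things in the scene. Friction and masses are not known exactly. Their poses are not given: they have to be found in the camera images.
- carrier: grey box fixed to the table, 112 (x) x 270 (y) x 62 mm high; origin at the centre of its underside. Its +y half is an open tube compartment with three tubes lying in it, its -y half a closed deck. The lid slides along the box's y axis between two side rails (tops at 62 mm above the table).
- lid (a joint): how far the lid stands open, in m: 0 fully shut (lid over the compartment, against its stop), at most 0.115; it opens towards the carrier's -y, so shutting moves it towards +y. It slides stiffly (about 1.2 N) and stays where it is left.
- lid_grip (a point): point on the upright grip bar of the lid, on its mid-plane, 10 mm below the bar's top. The bar stands 26 mm above the lid, is 12 mm thick along the slide (carrier's y) and 50 mm long across it (x). It moves with the lid (white plate, 98 x 132 x 6 mm, upper face 57 mm above the table); axes as the carrier's.
- tag_top (a point): middle of the upper face of the metal tag: a fixed steel disc 18 mm across, 3 mm high, in a low grey ring 26 mm across, on the lid, 68 mm from the grip bar towards the carrier's +y; it moves with the lid. Face level, 60 mm above the table.
- tag: the metal tag itself; origin at the middle of its foot, on the lid's upper face, 3 mm below its upper face
- stand: fixed grey round pen stand: foot 72 mm across, 12 mm high, with an upright socket 32 to 34 mm across outside, 18 mm hole, top 70 mm above the table; origin at the centre of its underside
- pen_grip (a point): point on the axis of the reader pen's upper barrel, 100 mm above its point and 40 mm below its top end; z axis along the pen, from point to top. The pen is 140 mm long, about 60 g, with a barrel 15 mm across above a black collar (25 mm across, from 52 to 58 mm above the point). It stands upright in the stand, point down, hanging loosely by its collar on the socket's rim, and must be lifted 55 mm to come clear.
- pen_point (a point): tip of the pen's sprung metal point (6 mm across, round end); on the pen's axis
- pen_tip (a joint): how far the sprung point is pushed into the pen, in m: 0 out, 0.010 fully in (hard stop). The spring takes about 0.6 N to start and 0.3 N more per mm: about 2 N half way.
- pen: the reader pen, see pen_grip; origin on its axis at the (unpressed) point, z axis towards its top
- marker: bystander: felt marker lying at the back, 15 x 138 x 12 mm; origin at its underside
- iodine_bottle: bystander: small brown bottle, 42 mm across, 88 high; origin at its underside
- tip_carton: bystander: carton 46 x 85 x 60 mm; origin at its underside
- timer: bystander: flat timer 60 x 64 x 18 mm; origin at its underside
- scissors: bystander: scissors lying flat, 67 x 162 x 10 mm; origin at their underside
There are look-alikes about, which are no part of the job. What is shaped like the stand but orange is not meant.

How it is judged:
By the outcome, as a careful person would: the job done as asked, in the order asked, and still so for the second after the job is handed in, while the arm keeps its last pose, push and grip.
It also fails if it takes over 54 s, if anything falls off the work surface, if the arm or the gripper's body presses on something with over 40 N, if the wrist force passes 120 N, or if a joint passes its speed limit or range.

## Working session

There is one attempt and no reset: what is moved stays moved. The work goes in short steps, Python scripts to look and compute and a tool call to move; the robot and the scene stay as the last step left them, time stands still between calls to the robot, and variables do not carry over. Pictures are saved under pics/ and viewed, and the job is handed in when it is done.

Besides the shell and the picture viewer there is one more tool, called as a command line: name --pt "numbers of a row" for each row, then --argument value for the rest. move_arm: Moves the arm, as the interface text tells. Its arguments: {"type":"object","properties":{"gripper":{"type":"array","items":{"type":"number"}},"xyz":{"type":"array","items":{"type":"array","items":{"type":"number"}}},"twist":{"type":"array","items":{"type":"number"}},"squeeze":{"type":"number"}},"required":["gripper","xyz","twist"]}

```bash
mkdir -p pics; cat > h.py <<'E'
import numpy as np, cv2
from station import *
def save(cam,name,crop=None,scale=1):
    c=read_camera(cam); im=c["pixels"][:,:,::-1].copy()
    if crop: x0,y0,x1,y1=crop; im=im[y0:y1,x0:x1]
    if scale!=1: im=cv2.resize(im,None,fx=scale,fy=scale,interpolation=cv2.INTER_CUBIC)
    cv2.imwrite("pics/"+name,im); return c
def proj(c,X):
    p=c["R"]@np.array(X)+c["t"]; s=p[:2]/p[2]; f=1+c["k1"]*(s@s)
    return np.array([c["fx"]*s[0]*f+c["cx"],c["fy"]*s[1]*f+c["cy"]])
def ray(c,u,v):
    d=np.array([(u-c["cx"])/c["fx"],(v-c["cy"])/c["fy"]]); s=d.copy()
    for _ in range(30): s=d/(1+c["k1"]*(s@s))
    R=np.array(c["R"]); return -R.T@c["t"], R.T@np.array([s[0],s[1],1])
def at_z(c,u,v,z):
    o,d=ray(c,u,v); return o+d*(z-o[2])/d[2]
E
python3 - <<'E'
from h import *
cs={n:save(n,n+"0.png",scale=1.5) for n in("scene","top","wrist")}
for q in ["pen_grip","pen_point","lid_grip","tag_top","stand","carrier","pen"]:
  for n in("scene","top"):
    print(q,n,[(round(d["p"],2),np.round(d["centre"],3).tolist(),proj(cs[n],d["centre"]).round().tolist()) for d in spot_point(q,n)])
o=get_obs();print(o["t"],o["eef_pos"],o["tool_rot"],o["gripper_width"],o["contact_force"])
E
```

```text
pen_grip scene [(0.62, [0.498, -0.268, 0.116], [316.0, 172.0])]
pen_grip top [(0.61, [0.514, 0.01, 0.001], [256.0, 195.0]), (0.38, [0.494, -0.267, 0.117], [354.0, 200.0])]
pen_point scene []
pen_point top []
lid_grip scene [(0.84, [0.524, -0.021, 0.07], [260.0, 208.0])]
lid_grip top [(0.97, [0.522, -0.02, 0.073], [267.0, 191.0]), (0.69, [0.514, 0.008, 0.002], [257.0, 195.0])]
tag_top scene [(0.59, [0.504, 0.042, 0.065], [250.0, 220.0])]
tag_top top [(0.6, [0.506, 0.046, 0.062], [244.0, 196.0]), (0.2, [0.516, 0.008, -0.001], [257.0, 194.0])]
stand scene [(0.62, [0.612, -0.304, 0.006], [297.0, 182.0]), (0.61, [0.492, -0.272, 0.0], [315.0, 199.0]), (0.54, [0.524, -0.022, 0.07], [261.0, 208.0]), (0.4, [0.328, -0.229, -0.001], [345.0, 224.0])]
stand top [(0.91, [0.613, -0.302, 0.004], [356.0, 164.0]), (0.66, [0.493, -0.271, 0.005], [347.0, 202.0]), (0.64, [0.702, -0.392, -0.006], [383.0, 137.0]), (0.18, [0.508, 0.044, 0.062], [245.0, 196.0])]
carrier scene [(0.91, [0.512, 0.007, -0.002], [257.0, 230.0])]
carrier top [(0.82, [0.515, 0.007, -0.001], [258.0, 195.0])]
pen scene [(0.61, [0.495, -0.275, 0.016], [315.0, 195.0])]
pen top [(0.4, [0.495, -0.272, 0.021], [348.0, 201.0])]
0.85 [ 0.22941486 -0.63485372  0.30392526] [3.87515235e-05 9.85013143e-01 1.72479292e-01 2.55097287e-05] 0.9998187881719706 [-0.9982126  -0.2684599   0.69559417]
```

View pics/scene0.png

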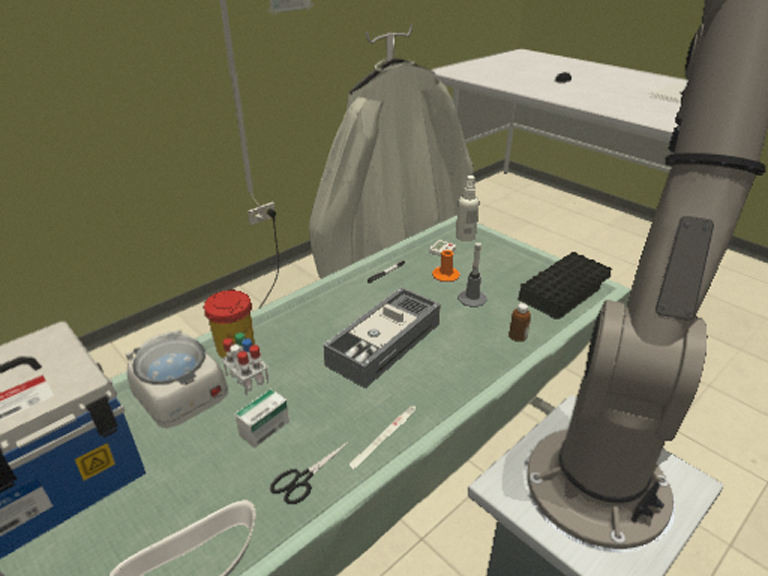

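View pics/top0.png

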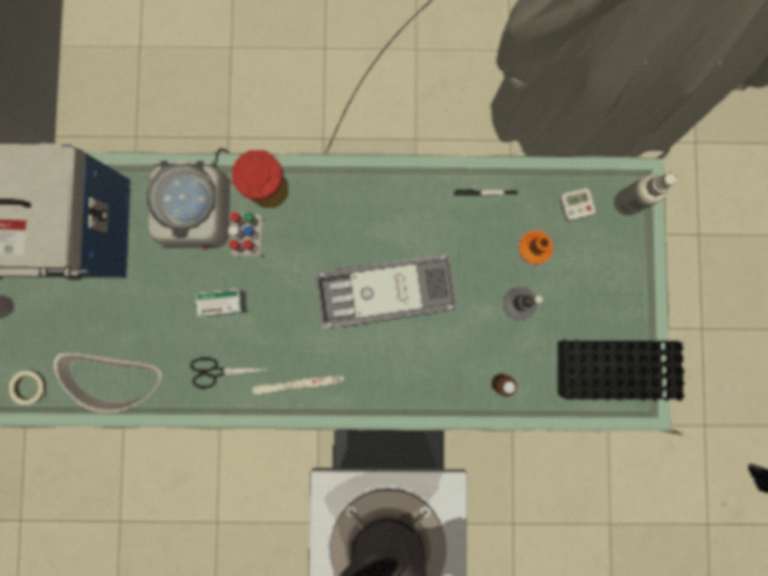

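View pics/wrist0.png

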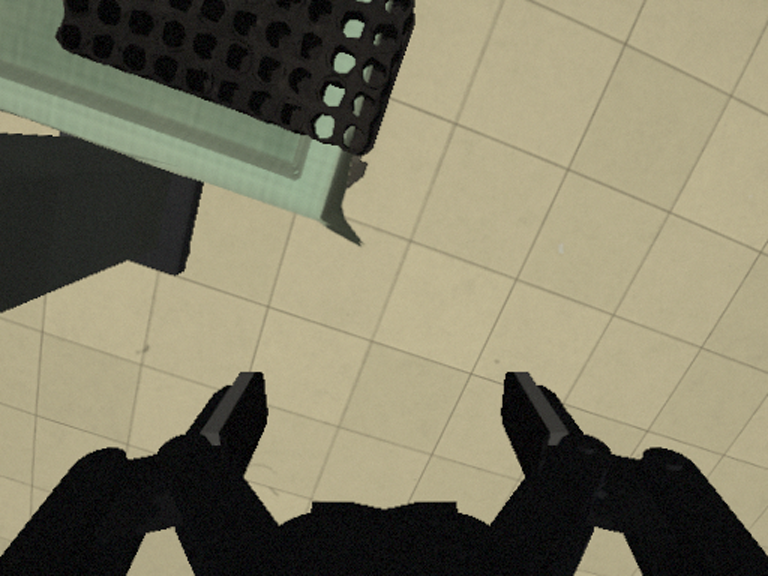

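The things that could be taken for the stand are the grey stand with the pen at top (347,202), the orange one at (358,165), and a spurious hit at (383,137), which is the timer. Pen-like things are the marker at (324,128) and the white swab or thermometer strip at (199,256). By the description, I choose the grey stand with the upright pen, and I'll check it in a close crop. The carrier is at (257,195), with its lid open toward -y and its +y end to the left.

```bash
cat >> h.py <<'E'
from scipy.spatial.transform import Rotation as Ro
def rot(o):
    w,x,y,z=o["tool_rot"]; return Ro.from_quat([x,y,z,w]).as_matrix()
def go(target,xang=None):
    o=get_obs(); R=rot(o); d=R.T@(np.array(target)-o["eef_pos"])*100
    a=np.arctan2(R[1,0],R[0,0]); print("t",round(o["t"],2),"pos",np.round(o["eef_pos"],4),"xang",round(a,4),"tool z",np.round(R[:,2],4),"F",np.round(o["contact_force"],2))
    print("shift cm",np.round(d,2),"rows",np.linalg.norm(d)/4.17, "twist",None if xang is None else round(a-xang,3))
E
python3 - <<'E'
from h import *
save("scene","s1.png",crop=(270,130,370,230),scale=5)
c=save("top","t1.png",crop=(200,150,380,230),scale=4)
go([0.44,-0.05,0.33],0.12)
E
```

```text
t 0.95 pos [ 0.2294 -0.6348  0.3039] xang 0.3468 tool z [-0. -0. -1.] F [-0.98 -0.14 -0.18]
shift cm [ 39.68 -47.84  -2.61] rows 14.919244382516103 twist 0.227
```

View pics/s1.png

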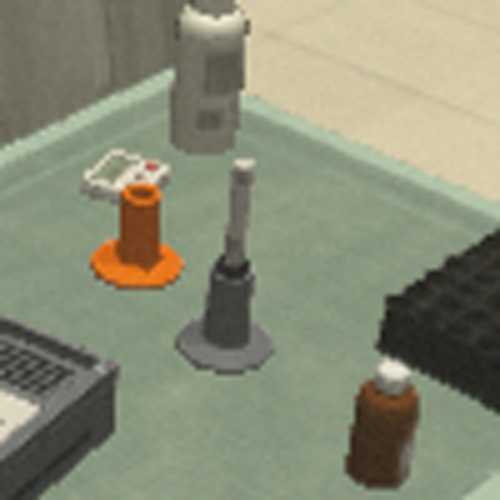

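View pics/t1.png

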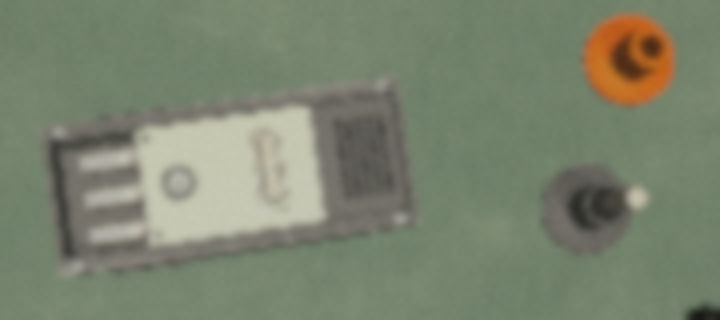

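The crops show the grey stand at scene (315,195) holding the pen upright and the orange stand empty. The lid is part open, with the three tubes showing at the +y end. Next I move above the carrier for a close look.

move_arm --gripper '[1,1,1,1,1]' --pt "2.6 -3.2 -1" --pt "5.2 -6.4 -2" --pt "7.8 -9.6 -2.6" --pt "10.4 -12.8 -2.6" --pt "13 -16 -2.6" --twist '[0,0,0,0,0]'

```text
t: 1.37
eef_pos: [0.2976, -0.4391, 0.3306]
tool_rot: [0.001, 0.985, 0.172, 0.0]
contact_force: [1.6, 0.3, 0.6]
gripper_width: 1.002
```

move_arm --gripper '[1,1,1,1,1]' --pt "2.6 -3.2 0" --pt "5.2 -6.4 0" --pt "7.8 -9.6 0" --pt "10.4 -12.8 0" --pt "13 -16 0" --twist '[0,0,0,0,0]'

```text
t: 1.78
eef_pos: [0.3652, -0.2442, 0.3303]
tool_rot: [0.0, 0.985, 0.172, 0.0]
contact_force: [0.4, -0.4, 0.8]
gripper_width: 1.002
```

move_arm --gripper '[1,1,1,1,1]' --pt "2.6 -3.2 0" --pt "5.2 -6.4 0" --pt "7.8 -9.6 0" --pt "10.4 -12.8 0" --pt "13 -16 0" --twist '[0.05,0.1,0.15,0.2,0.22]'

```text
t: 2.2
eef_pos: [0.4331, -0.0495, 0.3304]
tool_rot: [0.0, 0.998, 0.062, 0.001]
contact_force: [1.3, -0.6, 0.0]
gripper_width: 0.997
```

```bash
python3 - <<'E'
from h import *
c=save("wrist","w1.png",scale=1.5)
go([0.52,-0.02,0.15],0.12)
for q in ["lid_grip","tag_top","carrier","pen_grip","stand"]:
    print(q,[(round(d["p"],2),np.round(d["centre"],4).tolist(),proj(c,d["centre"]).round().tolist()) for d in spot_point(q,"wrist")])
E
```

```text
t 2.25 pos [ 0.4356 -0.0413  0.331 ] xang 0.1333 tool z [ 0.0041  0.0036 -1.    ] F [3.44 7.2  0.95]
shift cm [ 8.57 -0.93 18.14] rows 4.816369291568644 twist 0.013
lid_grip [(0.76, [0.5205, -0.022, 0.0725], [240.0, 97.0])]
tag_top [(0.56, [0.5099, 0.042, 0.0544], [187.0, 100.0])]
carrier [(0.64, [0.5152, 0.008, 0.0053], [220.0, 100.0])]
pen_grip [(0.58, [0.4914, -0.2709, 0.122], [471.0, 158.0])]
stand [(0.87, [0.6099, -0.3063, 0.0015], [459.0, 60.0]), (0.72, [0.4947, -0.2741, 0.0012], [413.0, 141.0])]
```

View pics/w1.png

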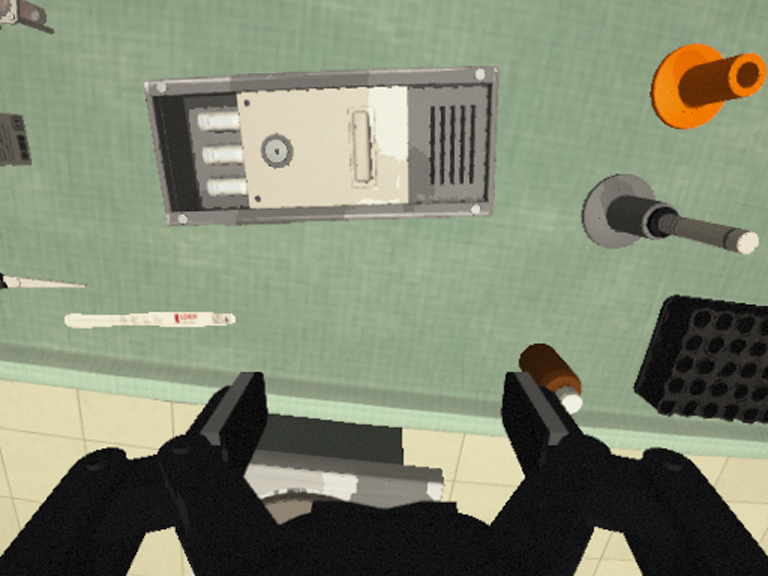

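The wrist view shows the carrier at centre-left: tag at (185,101), grip bar at (240,97) in native pixels. The pen in its grey stand is at right (430,148). I'll retake it now the arm is still and measure from that.

```bash
python3 - <<'E'
from h import *
c=save("wrist","w2.png",crop=(90,40,350,160),scale=3)
import pickle; pickle.dump(c,open("w2.pkl","wb"))
go([0.52,-0.02,0.15],0.12)
for q in ["lid_grip","tag_top","carrier","pen_grip","stand"]:
    print(q,[(round(d["p"],2),np.round(d["centre"],4).tolist(),proj(c,d["centre"]).round().tolist()) for d in spot_point(q,"wrist")])
E
```

```text
t 2.55 pos [ 0.4325 -0.0528  0.3298] xang 0.1245 tool z [-4.e-04 -4.e-04 -1.e+00] F [ 0.23 -0.11 -1.16]
shift cm [ 9.1  -2.18 17.98] rows 4.859621011403052 twist 0.005
lid_grip [(0.74, [0.5213, -0.0236, 0.0731], [239.0, 95.0])]
tag_top [(0.9, [0.5106, 0.0401, 0.0585], [185.0, 98.0])]
carrier [(0.72, [0.5168, 0.0106, 0.003], [217.0, 97.0])]
pen_grip [(0.72, [0.4897, -0.2681, 0.1214], [466.0, 159.0])]
stand [(0.8, [0.4937, -0.2698, 0.0009], [409.0, 141.0]), (0.78, [0.6115, -0.3083, 0.0008], [459.0, 58.0])]
```

View pics/w2.png

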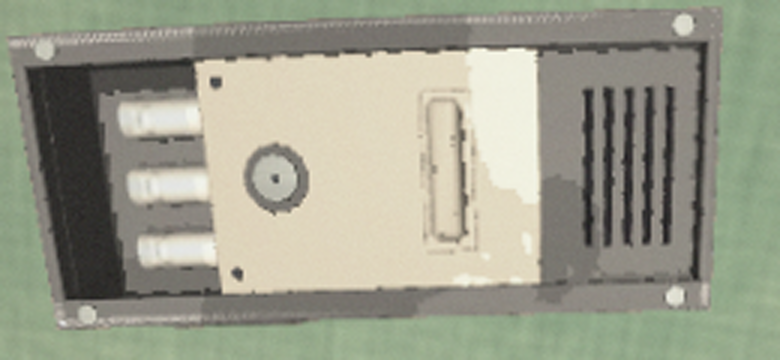

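```bash
python3 - <<'E'
from h import *
import pickle; c=pickle.load(open("w2.pkl","rb"))
print("cam",ray(c,0,0)[0])
f=lambda u,v,z: at_z(c,90+(u+.5)/3-.5,40+(v+.5)/3-.5,z)
S=[f(45,50,.062),f(684,25,.062),f(87,315,.062),f(676,296,.062)]
for s in S: print(s.round(4))
print("len",np.linalg.norm(S[0]-S[1]),np.linalg.norm(S[2]-S[3]),np.linalg.norm(S[0]-S[2]),np.linalg.norm(S[1]-S[3]))
C=sum(S)/4; print("centre",C)
y=(S[0]+S[2]-S[1]-S[3]); y/=np.linalg.norm(y); yaw=np.arctan2(-y[0],y[1]); print("yaw",yaw, y)
x=np.array([y[1],-y[0],0])
for n,p in dict(tag=f(276,178,.060),bartop_front=f(428,100,.083),b2=f(460,102,.083),b3=f(432,238,.083),b4=f(465,238,.083),lidL=f(200,62,.057),lidR=f(538,52,.057),lidRb=f(540,285,.057), lidLb=f(220,292,.057)).items():
    print(n,p.round(4),"carrier x,y",((p-C)@x).round(4),((p-C)@y).round(4))
E
```

```text
cam [ 0.51230803 -0.04330298  0.39890875]
[0.5454 0.133  0.062 ]
[ 0.5822 -0.1039  0.062 ]
[0.4466 0.1181 0.062 ]
[ 0.4838 -0.1193  0.062 ]
len 0.23971850531264632 0.24030327283223743 0.09992582102908333 0.09962971709257891
centre [0.51453016 0.00698425 0.062     ]
yaw 0.15482519198256434 [-0.15420738  0.9880385   0.        ]
tag [0.509  0.0436 0.06  ] carrier x,y 0.0002 0.037
bartop_front [ 0.5421 -0.0146  0.083 ] carrier x,y 0.024 -0.0256
b2 [ 0.5429 -0.0259  0.083 ] carrier x,y 0.0229 -0.0369
b3 [ 0.495  -0.0209  0.083 ] carrier x,y -0.0236 -0.0246
b4 [ 0.4965 -0.033   0.083 ] carrier x,y -0.024 -0.0368
lidL [0.5479 0.0756 0.057 ] carrier x,y 0.0436 0.0626
lidR [ 0.5667 -0.0517  0.057 ] carrier x,y 0.0425 -0.066
lidRb [ 0.4806 -0.0646  0.057 ] carrier x,y -0.0445 -0.0655
lidLb [0.4617 0.0651 0.057 ] carrier x,y -0.0432 0.0656
```

The geometry agrees: screws 240 × 100 mm apart, tag to bar 68 mm, yaw 0.155. I'll push the bar with shut fingers from its -y side.

```bash
cat >> h.py <<'E'
YAW=0.155; C0=np.array([0.51453,0.00698,0]); CY=np.array([-np.sin(YAW),np.cos(YAW),0]); CX=np.array([np.cos(YAW),np.sin(YAW),0])
def car(x,y,z): return C0+CX*x+CY*y+np.array([0,0,z])
def incar(p): d=np.array(p)-C0; return np.round([d@CX,d@CY,d[2]],4)
E
python3 - <<'E'
from h import *
go(car(0,-0.080,0.20),0.155); go(car(0,-0.080,0.137),0.155)
E
```

```text
t 2.8 pos [ 0.4327 -0.0522  0.3299] xang 0.1252 tool z [-1.e-04 -1.e-04 -1.e+00] F [-0.53 -0.21 -0.05]
shift cm [ 9.1   3.15 12.99] rows 3.876729139721774 twist -0.03
t 2.8 pos [ 0.4327 -0.0522  0.3299] xang 0.1252 tool z [-1.e-04 -1.e-04 -1.e+00] F [-0.53 -0.21 -0.05]
shift cm [ 9.1   3.14 19.29] rows 5.169401712323739 twist -0.03
```

move_arm --gripper '[0,0,0,0,0]' --pt "2.3 0.8 3" --pt "4.6 1.6 6" --pt "6.9 2.4 9" --pt "9.1 3.15 12" --pt "9.1 3.15 13" --twist '[-0.03,-0.03,-0.03,-0.03,-0.03]' --squeeze 30

```text
t: 3.22
eef_pos: [0.5288, -0.0724, 0.1956]
tool_rot: [-0.001, 0.997, 0.077, -0.001]
contact_force: [-1.1, 0.5, -0.4]
gripper_width: 0.298
```

move_arm --gripper '[0,0,0,0,0]' --pt "0 0 0" --pt "0 0 0" --pt "0 0 0" --pt "0 0 0" --pt "0 0 0" --twist '[0,0,0,0,0]'

```text
t: 3.63
eef_pos: [0.5273, -0.0712, 0.2016]
tool_rot: [0.0, 0.997, 0.078, 0.001]
contact_force: [-0.8, -0.3, 0.6]
gripper_width: 0.001
```

```bash
python3 - <<'E'
from h import *
save("wrist","w3.png",scale=1.5)
go(car(0,-0.080,0.137),0.155); print(incar(get_obs()["eef_pos"]),get_obs()["gripper_width"])
E
```

```text
t 3.68 pos [ 0.5273 -0.0712  0.2014] xang 0.1568 tool z [ 2.4e-03 -7.0e-04 -1.0e+00] F [ 1.02  0.63 -0.93]
shift cm [-0.07  0.07  6.44] rows 1.5442021938425878 twist 0.002
[ 0.0005 -0.0792  0.2014] 0.0026518498148988484
```

View pics/w3.png

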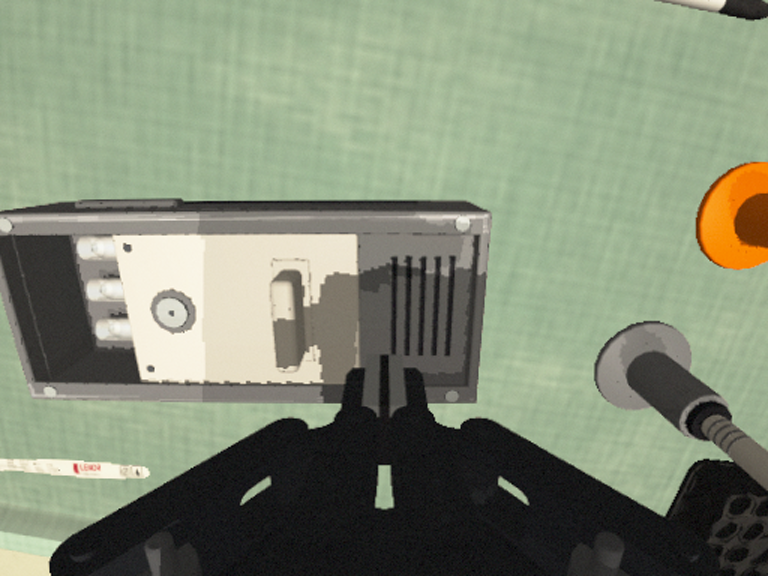

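The shut fingers are behind the bar, clear of everything. Lowering, then pushing along +y of the carrier, which is tool -y.

move_arm --gripper '[0,0,0,0,0]' --pt "0 0 3" --pt "0 0 5" --pt "0 0 6.4" --pt "0 0 6.4" --pt "0 0 6.4" --twist '[0,0,0,0,0]'

```text
t: 4.1
eef_pos: [0.5269, -0.0711, 0.1362]
tool_rot: [0.0, 0.997, 0.078, -0.0]
contact_force: [0.6, -0.5, 0.1]
gripper_width: 0.001
```

move_arm --gripper '[0,0,0,0,0]' --pt "0 -0.8 0" --pt "0 -1.6 0" --pt "0 -2.4 0" --pt "0 -3.2 0" --pt "0 -4 0" --twist '[0,0,0,0,0]'

```text
t: 4.52
eef_pos: [0.5212, -0.0307, 0.1366]
tool_rot: [0.0, 0.997, 0.079, 0.001]
contact_force: [0.8, -1.6, 1.5]
gripper_width: -0.002
```

```bash
python3 - <<'E'
from h import *
save("wrist","w4.png",scale=1.5)
go(car(0,-0.080,0.137),0.155); print(incar(get_obs()["eef_pos"]))
E
```

```text
t 4.57 pos [ 0.5209 -0.0288  0.1365] xang 0.1593 tool z [ 1.1e-03  9.0e-04 -1.0e+00] F [-0.38  0.48  1.03]
shift cm [-0.1   4.36 -0.05] rows 1.0462182237827669 twist 0.004
[ 0.0008 -0.0364  0.1365]
```

View pics/w4.png

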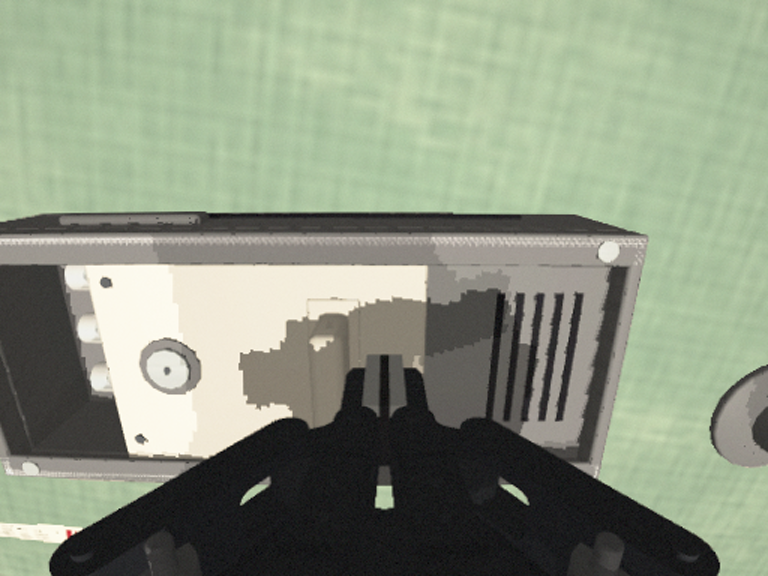

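The fingers are now at or near the bar (px (225,245) native). I push on.

move_arm --gripper '[0,0,0,0,0]' --pt "0 -0.6 0" --pt "0 -1.2 0" --pt "0 -1.8 0" --pt "0 -2.4 0" --pt "0 -3 0" --twist '[0,0,0,0,0]'

```text
t: 4.98
eef_pos: [0.5162, -0.0015, 0.1359]
tool_rot: [-0.0, 0.997, 0.078, 0.0]
contact_force: [1.4, -0.6, 1.5]
gripper_width: 0.001
```

move_arm --gripper '[0,0,0,0,0]' --pt "0 -0.4 0" --pt "0 -0.8 0" --pt "0 -1.2 0" --pt "0 -1.6 0" --pt "0 -1.6 0" --twist '[0,0,0,0,0]'

```text
t: 5.4
eef_pos: [0.5135, 0.0148, 0.1358]
tool_rot: [-0.0, 0.997, 0.079, -0.0]
contact_force: [0.2, -0.2, 0.4]
gripper_width: -0.002
```

```bash
python3 - <<'E'
from h import *
c=save("wrist","w5.png",scale=1.5)
go(car(0,-0.080,0.137),0.155); print(incar(get_obs()["eef_pos"]))
print([incar(d["centre"]) for d in spot_point("tag_top","wrist")])
E
```

```text
t 5.45 pos [0.5133 0.0144 0.1358] xang 0.1576 tool z [-8.e-04  3.e-04 -1.e+00] F [-0.48 -0.08  0.47]
shift cm [-0.02  8.75 -0.13] rows 2.0981107555530656 twist 0.003
[-1.000e-04  7.500e-03  1.358e-01]
[array([0.    , 0.0928, 0.0582])]
```

View pics/w5.png

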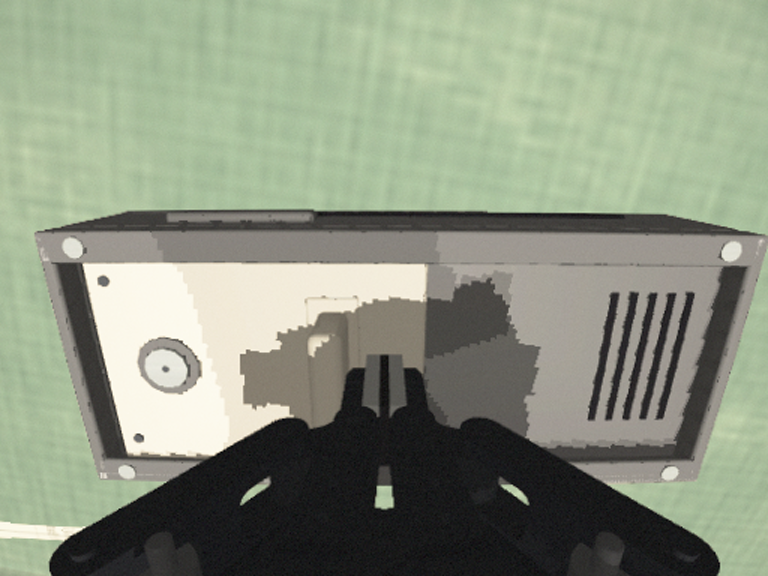

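The lid is nearly shut, with a small gap left at its +y end (px ~(50,180) native). Creeping on until the stop shows in the force.

move_arm --gripper '[0,0,0,0,0]' --pt "0 -0.2 0" --pt "0 -0.4 0" --pt "0 -0.6 0" --pt "0 -0.7 0" --pt "0 -0.7 0" --twist '[0,0,0,0,0]'

```text
t: 5.92
eef_pos: [0.5123, 0.0203, 0.1357]
tool_rot: [0.0, 0.997, 0.078, -0.0]
contact_force: [-0.8, -2.1, -1.1]
gripper_width: -0.001
```

move_arm --gripper '[0,0,0,0,0]' --pt "0 -0.1 0" --pt "0 -0.2 0" --pt "0 -0.3 0" --pt "0 -0.4 0" --pt "0 -0.4 0" --twist '[0,0,0,0,0]'

```text
t: 6.33
eef_pos: [0.5122, 0.0208, 0.1358]
tool_rot: [0.002, 0.997, 0.077, -0.0]
contact_force: [1.6, -11.6, -0.4]
gripper_width: 0.0
```

The force rose to about 12 N with no further motion, so the lid is at its stop. I check by camera.

```bash
python3 - <<'E'
from h import *
c=save("wrist","w6.png",scale=1.5)
go(car(0,-0.080,0.137),0.155); print(incar(get_obs()["eef_pos"]))
print([incar(d["centre"]) for d in spot_point("tag_top","wrist")])
E
```

```text
t 6.38 pos [0.5122 0.0208 0.1358] xang 0.1534 tool z [-4.0e-04 -4.4e-03 -1.0e+00] F [  1.59 -11.32  -0.45]
shift cm [ 0.03  9.4  -0.08] rows 2.254268594665098 twist -0.002
[-0.0002  0.014   0.1358]
[array([-0.0011,  0.1004,  0.0565])]
```

View pics/w6.png

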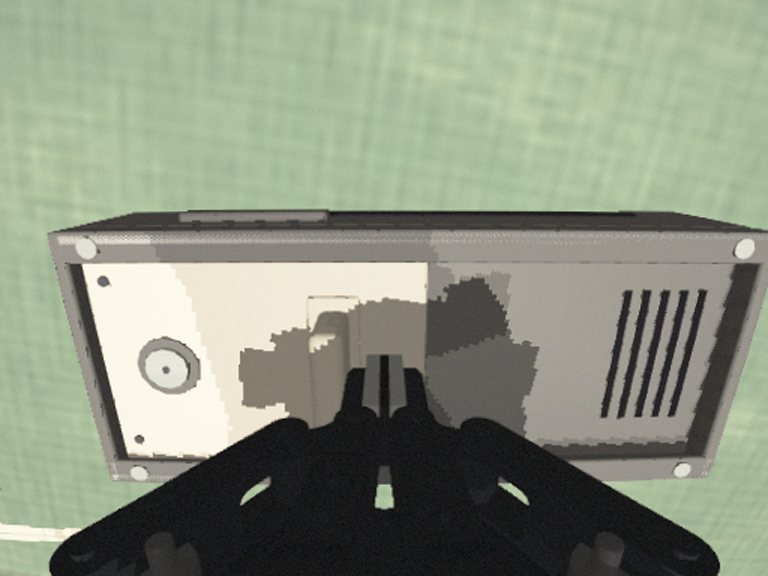

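The lid's +y edge is against the end wall (native px ~(58,180)) and no tubes show. Backing off, up, then opening.

move_arm --gripper '[0,0,0,0,0]' --pt "0 0.8 0" --pt "0 1.8 0" --pt "0 2 -2" --pt "-2 2 -6" --pt "-4 2 -10" --twist '[0,0,0,0,0]'

```text
t: 6.85
eef_pos: [0.4779, -0.0008, 0.2306]
tool_rot: [-0.001, 0.997, 0.078, -0.001]
contact_force: [1.2, -0.4, 0.8]
gripper_width: -0.001
```

move_arm --gripper '[1,1,1,1,1]' --pt "-1 2 -3" --pt "-2 4 -6" --pt "-3 6 -9" --pt "-3 8 -9" --pt "-3 8 -9" --twist '[0,0,0,0,0]'

```text
t: 7.27
eef_pos: [0.4619, -0.0887, 0.3227]
tool_rot: [0.001, 0.997, 0.076, 0.002]
contact_force: [0.2, 0.5, -1.1]
gripper_width: 0.708
```

move_arm --gripper '[1,1,1]' --pt "0 0 0" --pt "0 0 0" --pt "0 0 0" --twist '[0,0,0]'

```text
t: 7.52
eef_pos: [0.4609, -0.0834, 0.3197]
tool_rot: [-0.001, 0.997, 0.079, -0.001]
contact_force: [-0.9, -0.1, -0.1]
gripper_width: 0.997
```

```bash
python3 - <<'E'
from h import *
import pickle
c=save("wrist","w7.png",scale=1.5); pickle.dump(c,open("w7.pkl","wb"))
go([0.494,-0.272,0.25],0.155)
for q in ["tag_top","pen_grip","stand","pen"]:
    print(q,[(round(d["p"],2),np.round(d["centre"],4).tolist(),incar(d["centre"]),proj(c,d["centre"]).round().tolist()) for d in spot_point(q,"wrist")])
E
```

```text
t 7.57 pos [ 0.461  -0.0834  0.3197] xang 0.1589 tool z [-1.3e-03  8.0e-04 -1.0e+00] F [ 0.89 -0.44  0.07]
shift cm [ 0.28 19.15  6.95] rows 4.885610052567726 twist 0.004
tag_top [(0.82, [0.4986, 0.1044, 0.0559], array([-0.0007,  0.0987,  0.0559]), [104.0, 118.0])]
pen_grip [(0.69, [0.4915, -0.2705, 0.1194], array([-0.0656, -0.2706,  0.1194]), [437.0, 188.0])]
stand [(0.9, [0.6129, -0.3022, -0.0004], array([ 0.0495, -0.3207, -0.0004]), [434.0, 80.0]), (0.83, [0.4939, -0.2704, 0.0003], array([-0.0632, -0.2709,  0.0003]), [387.0, 162.0]), (0.22, [0.5171, 0.0059, 0.0054], array([ 0.0024, -0.0015,  0.0054]), [196.0, 114.0])]
pen [(0.87, [0.4969, -0.2685, 0.0145], array([-0.0599, -0.2695,  0.0145]), [391.0, 162.0])]
```

View pics/w7.png

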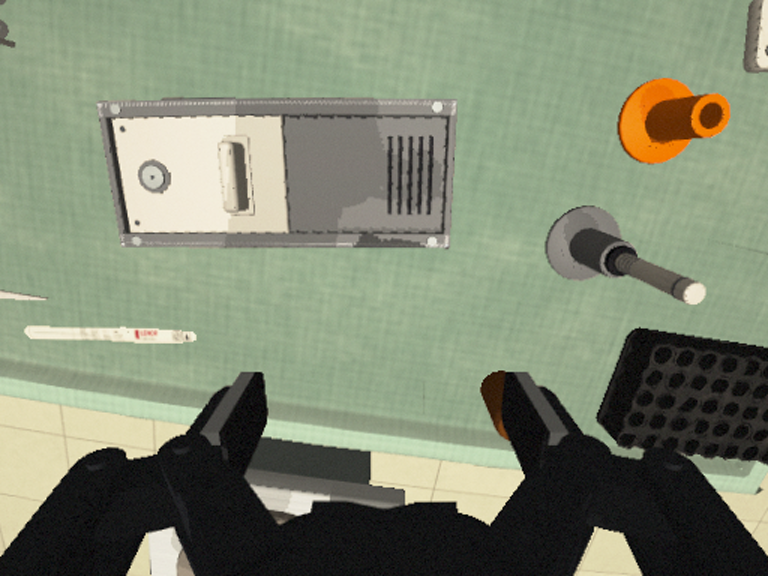

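The lid is shut over the tubes: the tag is at native (103,118) and no tubes are visible. The pen top is at (462,195). Now the pen and tag positions from pixels.

```bash
python3 - <<'E'
from h import *
import pickle
c=pickle.load(open("w7.pkl","rb"))
f=lambda u,v,z: at_z(c,(u+.5)/1.5-.5,(v+.5)/1.5-.5,z).round(4)
print("tag",f(154,177,.06),incar(f(154,177,.06)))
S=[f(115,108,.062),f(437,107,.062),f(137,241,.062),f(431,241,.062)]
C=sum(S)/4; print("centre",C, S[0]-S[1]); print("lid edge",incar(f(285,175,.057)),incar(f(118,118,.057)))
print("pentop",f(693,292,.158),"collar?",f(621,262,.076))
im=c["pixels"][:,:,::-1][120:240,350:500]; cv2.imwrite("pics/w7c.png",cv2.resize(im,None,fx=5,fy=5,interpolation=cv2.INTER_CUBIC))
E
```

```text
tag [0.4994 0.1039 0.06  ] [0.     0.0981 0.06  ]
centre [0.514625 0.00695  0.062   ] [-0.036   0.2369  0.    ]
lid edge [ 0.0008 -0.0045  0.057 ] [0.0441 0.1216 0.057 ]
pentop [ 0.4961 -0.2676  0.158 ] collar? [ 0.4944 -0.2683  0.076 ]
```

View pics/w7c.png

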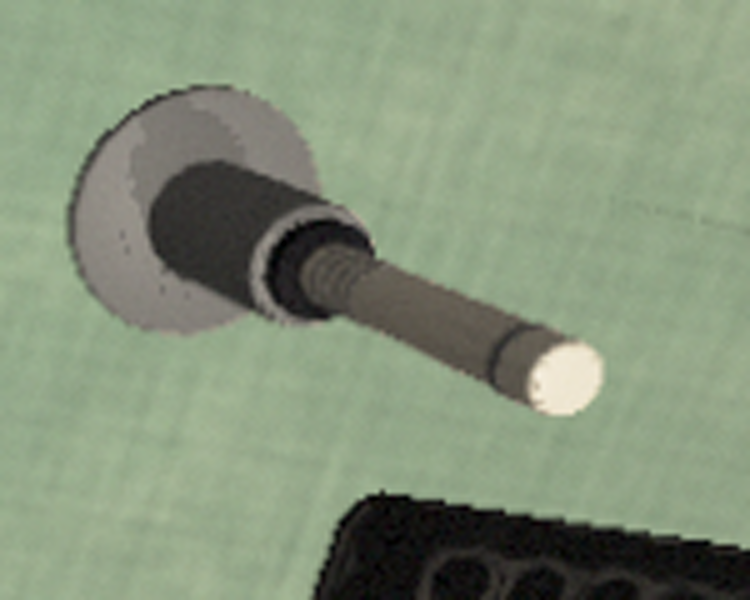

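```bash
python3 - <<'E'
from h import *
go([0.4955,-0.268,0.26],0.155)
E
```

```text
t 7.77 pos [ 0.4611 -0.084   0.3201] xang 0.1579 tool z [-6.e-04  3.e-04 -1.e+00] F [-0.26  0.37 -0.97]
shift cm [ 0.5  18.71  6.  ] rows 4.713231768413464 twist 0.003
```

move_arm --gripper '[1,1,1,1,1]' --pt "0.5 4 0" --pt "0.5 8 0" --pt "0.5 12 2" --pt "0.5 16 4" --pt "0.5 18.7 6" --twist '[0,0,0,0,0]'

```text
t: 8.18
eef_pos: [0.4959, -0.2712, 0.2605]
tool_rot: [0.001, 0.997, 0.078, 0.001]
contact_force: [-0.1, 0.1, -0.1]
gripper_width: 0.998
```

move_arm --gripper '[1,1,1,1]' --pt "0 0 0" --pt "0 0 0" --pt "0 0 0" --pt "0 0 0" --twist '[0,0,0,0]'

```text
t: 8.52
eef_pos: [0.496, -0.2671, 0.2611]
tool_rot: [-0.0, 0.997, 0.079, 0.001]
contact_force: [0.1, -0.7, -0.1]
gripper_width: 1.003
```

```bash
python3 - <<'E'
from h import *
import pickle
c=save("wrist","w8.png",scale=1.5); pickle.dump(c,open("w8.pkl","wb"))
go([0.4955,-0.268,0.172],0.155)
for q in ["pen_grip","stand","pen"]:
    print(q,[(round(d["p"],2),np.round(d["centre"],4).tolist(),proj(c,d["centre"]).round().tolist()) for d in spot_point(q,"wrist")])
E
```

```text
t 8.57 pos [ 0.496  -0.2671  0.2614] xang 0.1593 tool z [ 1.5e-03 -1.0e-04 -1.0e+00] F [ 0.46 -0.21  0.39]
shift cm [-0.08  0.08  8.94] rows 2.1429505662809083 twist 0.004
pen_grip [(0.79, [0.492, -0.2714, 0.1215], [259.0, 215.0])]
stand [(0.91, [0.6084, -0.3062, -0.0008], [305.0, 83.0]), (0.64, [0.4963, -0.2722, 0.0011], [259.0, 175.0])]
pen [(0.79, [0.4993, -0.2717, 0.0145], [259.0, 175.0])]
```

View pics/w8.png

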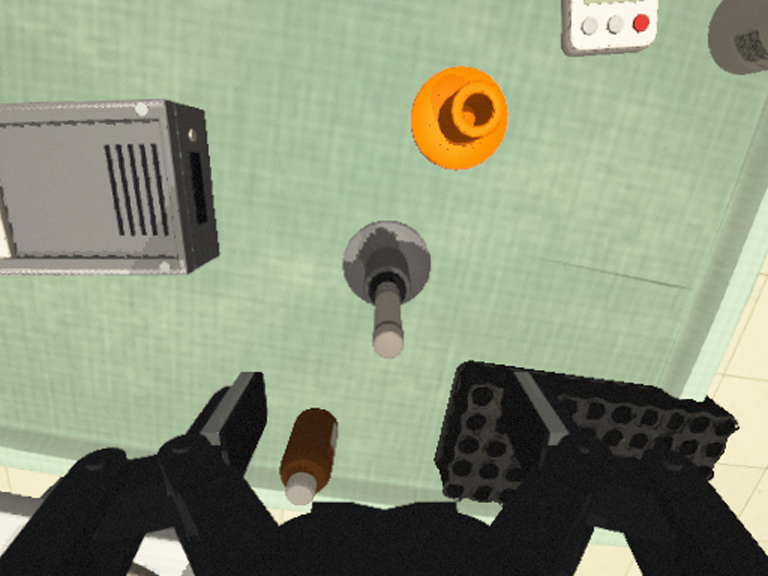

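```bash
python3 - <<'E'
from h import *
import pickle
c=pickle.load(open("w8.pkl","rb"))
f=lambda u,v,z: at_z(c,(u+.5)/1.5-.5,(v+.5)/1.5-.5,z).round(4)
print(f(388,345,.158),f(388,284,.076)); 
o=get_obs(); print("tcp down axis at pen top px",proj(c,o["eef_pos"]+np.array([0,0,.158-o["eef_pos"][2]]))*1.5)
go([0.495,-0.2685,0.172],0.155)
E
```

```text
[ 0.4955 -0.27    0.158 ] [ 0.5   -0.27   0.076]
tcp down axis at pen top px [382.7783865  343.67024191]
t 8.72 pos [ 0.4957 -0.2677  0.2613] xang 0.1584 tool z [ 1.2e-03 -5.0e-04 -1.0e+00] F [-0.15  0.7  -0.26]
shift cm [-0.09  0.07  8.93] rows 2.141464196907467 twist 0.003
```

The pen is centred between the pads (top at native (259,230)). Lowering and closing.

move_arm --gripper '[1,1,1,1,1]' --pt "0 0.15 2.5" --pt "0 0.15 5" --pt "0 0.15 7.5" --pt "0 0.15 8.9" --pt "0 0.15 8.9" --twist '[0,0,0,0,0]'

```text
t: 9.13
eef_pos: [0.494, -0.2689, 0.1688]
tool_rot: [-0.001, 0.997, 0.079, -0.002]
contact_force: [-0.1, 0.7, 0.5]
gripper_width: 0.999
```

move_arm --gripper '[0.1,0.1,0.1,0.1,0.1]' --pt "0 0 0" --pt "0 0 0" --pt "0 0 0" --pt "0 0 0" --pt "0 0 0" --twist '[0,0,0,0,0]' --squeeze 30

```text
t: 9.55
eef_pos: [0.496, -0.2703, 0.1724]
tool_rot: [0.0, 0.997, 0.078, 0.001]
contact_force: [-0.4, -0.4, -0.6]
gripper_width: 0.3
```

move_arm --gripper '[0,0,0,0,0]' --pt "0 0 0" --pt "0 0 0" --pt "0 0 0" --pt "0 0 0" --pt "0 0 0" --twist '[0,0,0,0,0]' --squeeze 30

```text
t: 9.97
eef_pos: [0.4959, -0.2702, 0.1721]
tool_rot: [0.0, 0.997, 0.078, 0.0]
contact_force: [-1.0, 0.5, 6.9]
gripper_width: 0.165
```

```bash
python3 - <<'E'
from h import *
c=save("wrist","w9.png",scale=1.5)
save("scene","s9.png",crop=(230,90,400,230),scale=4)
go([0.495,-0.2685,0.172],0.155);print(get_obs()["gripper_width"])
E
```

```text
t 10.07 pos [ 0.4959 -0.2702  0.172 ] xang 0.1567 tool z [ 8.e-04 -5.e-04 -1.e+00] F [-0.24 -0.38  6.3 ]
shift cm [-0.06 -0.18  0.  ] rows 0.04644370527335486 twist 0.002
0.16663005448301507
```

View pics/w9.png

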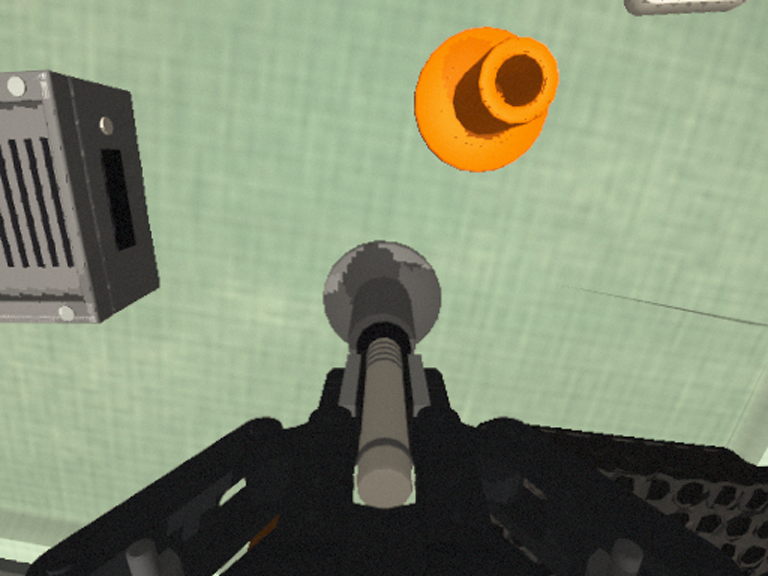

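View pics/s9.png

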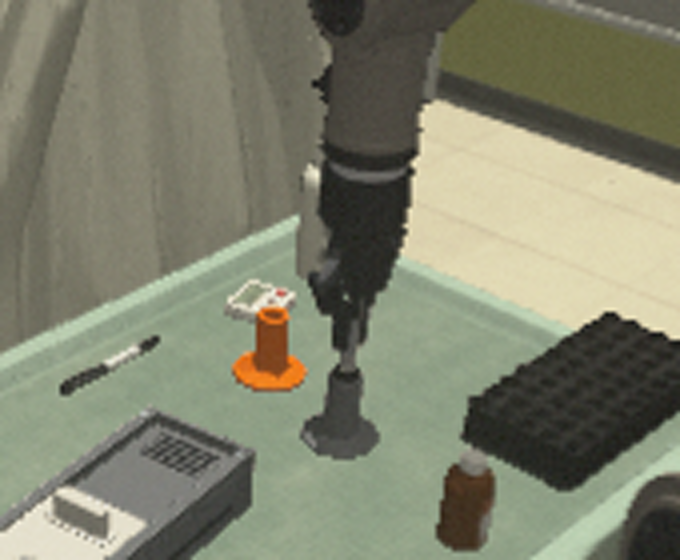

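The pen is held at 14 mm opening, still upright in the socket (scene crop (345,370)). Lifting straight up.

move_arm --gripper '[0,0,0,0,0]' --pt "0 0 -0.5" --pt "0 0 -1.5" --pt "0 0 -3" --pt "0 0 -4.5" --pt "0 0 -6" --twist '[0,0,0,0,0]' --squeeze 40

```text
t: 10.48
eef_pos: [0.4953, -0.27, 0.2325]
tool_rot: [-0.0, 0.997, 0.078, -0.0]
contact_force: [0.3, -0.1, -0.6]
gripper_width: 0.165
```

move_arm --gripper '[0,0,0,0,0]' --pt "0 0 -1.5" --pt "0 0 -3" --pt "0 0 -4.5" --pt "0 0 -5" --pt "0 0 -5" --twist '[0,0,0,0,0]'

```text
t: 10.9
eef_pos: [0.4961, -0.2703, 0.2832]
tool_rot: [0.001, 0.997, 0.078, 0.001]
contact_force: [0.1, -0.8, -1.1]
gripper_width: 0.165
```

```bash
python3 - <<'E'
from h import *
c=save("wrist","w10.png",scale=1.5)
d=save("scene","s10.png",crop=(230,70,400,210),scale=4)
o=get_obs(); p=o["eef_pos"]; print("exp grip",proj(c,p+[0,0,-.054]),"exp point wrist",proj(c,p+[0,0,-.154]),"scene",proj(d,p+[0,0,-.154]),"pentop",proj(c,p+[0,0,-.014]))
for q in ["pen_grip","pen_point","pen"]:
  for n in ("wrist","scene"):
    print(q,n,[(round(d["p"],2),(np.array(d["centre"])-p).round(4)) for d in spot_point(q,n)])
go(np.array([0.4994,0.1039,0.27]),0.155);print(o["gripper_width"])
E
```

```text
exp grip [252.9295258  268.10427619] exp point wrist [253.84923175 203.82866976] scene [317.22196271 169.28581689] pentop [252.12334317 325.04195741]
pen_grip wrist [(0.62, array([-0.0031,  0.0006, -0.0479]))]
pen_grip scene [(0.63, array([ 0.0024,  0.002 , -0.0529]))]
pen_point wrist []
pen_point scene []
pen wrist [(0.97, array([ 0.0037, -0.0011, -0.154 ])), (0.73, array([-0.1659,  0.0385, -0.2809]))]
pen scene [(0.57, array([ 0.0016, -0.0066, -0.1569]))]
t 11.3 pos [ 0.4953 -0.2699  0.2808] xang 0.1568 tool z [-1.1e-03  6.0e-04 -1.0e+00] F [-0.16  0.5  -0.59]
shift cm [  6.25 -36.86   1.1 ] rows 8.969315814472347 twist 0.002
0.1629878559141606
```

View pics/w10.png

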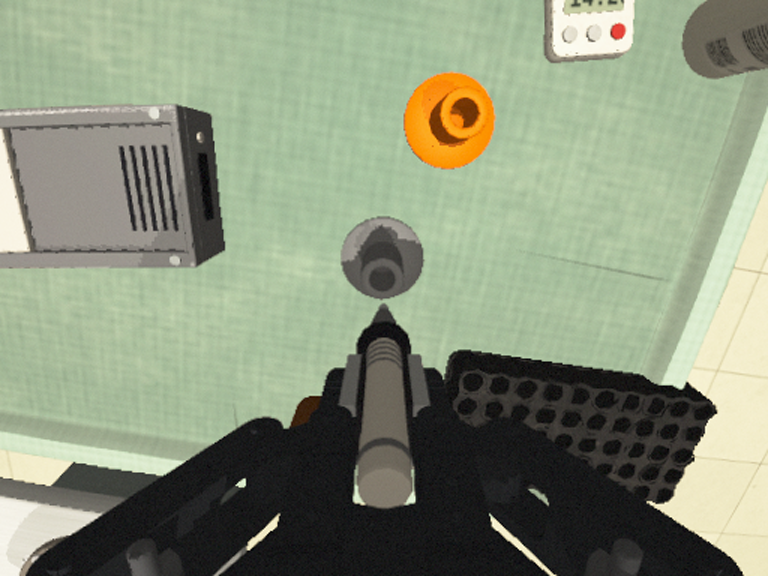

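View pics/s10.png

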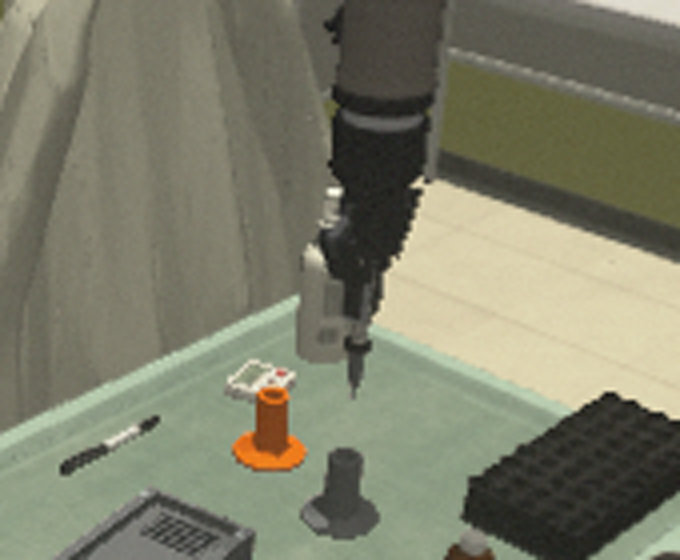

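The pen is out and clear of the stand. Its point is at native wrist (254.5,203), against (253.8,203.8) expected for an upright hold 154 mm below the TCP, and the scene view agrees within 1 px. Moving over the tag.

move_arm --gripper '[0,0,0,0,0]' --pt "0.6 -3 0" --pt "1.3 -6.5 0" --pt "2 -10 0" --pt "2.7 -13.5 0" --pt "3.4 -17 0" --twist '[0,0,0,0,0]'

```text
t: 11.72
eef_pos: [0.5023, -0.0953, 0.2813]
tool_rot: [-0.0, 0.997, 0.078, -0.0]
contact_force: [0.9, 1.2, -0.0]
gripper_width: 0.166
```

move_arm --gripper '[0,0,0,0,0]' --pt "0.7 -3.5 0" --pt "1.4 -7 0" --pt "2 -10.5 0" --pt "2.5 -14 0" --pt "2.8 -17 0" --twist '[0,0,0,0,0]'

```text
t: 12.13
eef_pos: [0.5034, 0.0781, 0.2814]
tool_rot: [-0.0, 0.997, 0.079, 0.0]
contact_force: [0.6, 0.2, 1.0]
gripper_width: 0.165
```

move_arm --gripper '[0,0,0,0,0]' --pt "0 -1.5 0" --pt "0 -2.5 0.5" --pt "0 -2.8 1" --pt "0 -2.8 2" --pt "0 -2.8 2" --twist '[0,0,0,0,0]'

```text
t: 12.55
eef_pos: [0.4984, 0.1019, 0.2592]
tool_rot: [0.0, 0.997, 0.078, -0.002]
contact_force: [-1.8, -0.8, -0.8]
gripper_width: 0.166
```

```bash
python3 - <<'E'
from h import *
import pickle
c=save("wrist","w11.png",crop=(170,110,340,240),scale=4.5); pickle.dump(c,open("w11.pkl","wb"))
o=get_obs(); p=o["eef_pos"]; print("exp point wrist",proj(c,p+[0,0,-.154]),"exp tag",proj(c,[.4994,.1039,.06]))
for q in ["pen_point","tag_top","pen"]:
  for n in ("wrist",):
    print(q,n,[(round(d["p"],2),np.round(d["centre"],4),(np.array(d["centre"])-p).round(4)) for d in spot_point(q,n)])
go([0.4994,0.1039,0.225],0.155)
E
```

```text
exp point wrist [254.89671988 202.75118372] exp tag [252.8999288  186.40559407]
pen_point wrist []
tag_top wrist [(0.9, array([0.4992, 0.1009, 0.0579]), array([ 0.0005, -0.0007, -0.202 ]))]
pen wrist [(0.61, array([0.5008, 0.0974, 0.107 ]), array([ 0.0021, -0.0042, -0.1529]))]
t 12.75 pos [0.4996 0.1021 0.2614] xang 0.1551 tool z [-1.e-04 -3.e-04 -1.e+00] F [ 0.28 -0.61 -0.4 ]
shift cm [ 0.01 -0.18  3.64] rows 0.874229330796471 twist 0.0
```

View pics/w11.png

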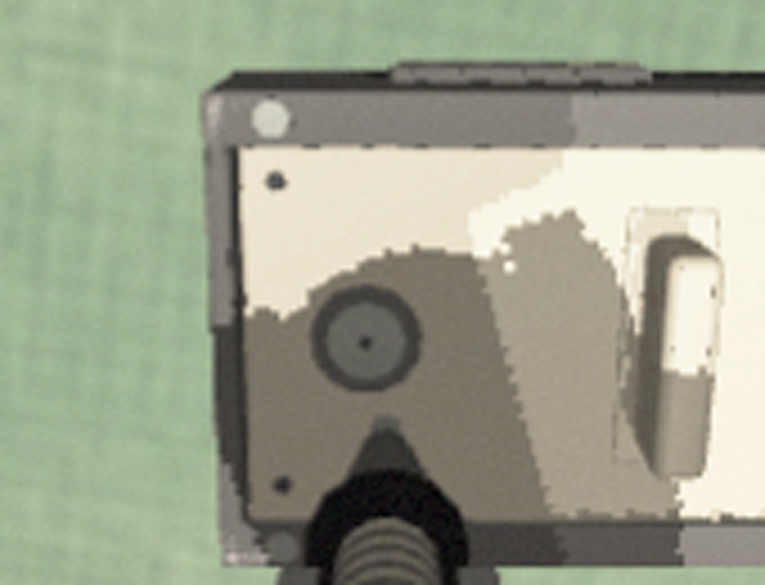

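Tag centre is at native (251,186) and the pen tip at (255.8,203). The arm was still settling, so I take one more still picture for a relative fix.

```bash
python3 - <<'E'
from h import *
import pickle
c=save("wrist","w12.png",crop=(230,170,280,220),scale=12); pickle.dump(c,open("w12.pkl","wb"))
d=save("scene","s12.png",crop=(200,150,300,230),scale=7); pickle.dump(d,open("s12.pkl","wb"))
o=get_obs(); print(o["eef_pos"],proj(c,o["eef_pos"]-[0,0,.154]),c["fx"])
E
```

```text
[0.49964043 0.10252997 0.26169054] [254.18511132 203.27240078] 275.5249056688239
```

View pics/w12.png

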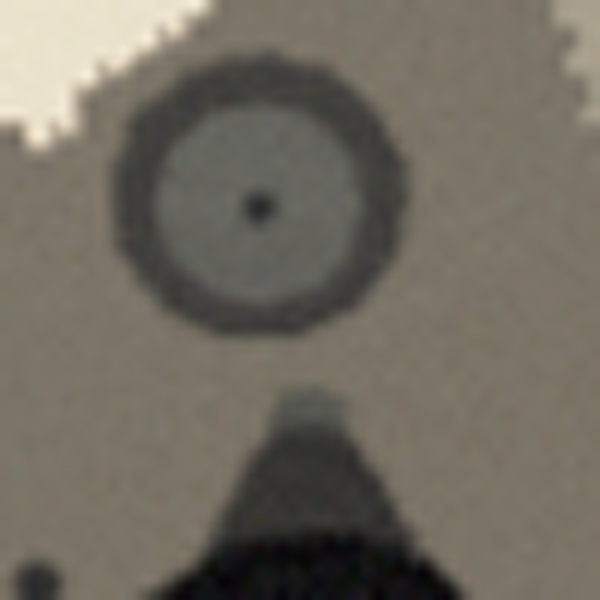

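View pics/s12.png

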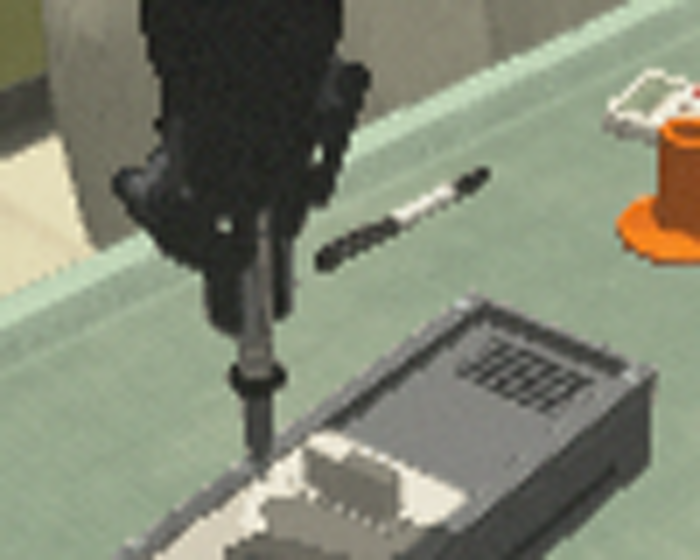

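```bash
python3 - <<'E'
from h import *
import pickle
c=pickle.load(open("w12.pkl","rb"))
g=lambda u,v,z: at_z(c,230+(u+.5)/12-.5,170+(v+.5)/12-.5,z)
t=g(258,206,.06); p=g(310,403,.1077); o=get_obs()["eef_pos"]
print("tag",t,incar(t),"tip",p,"tip-tcp",p-o)
R=rot(get_obs()); print("needed shift cm",R.T@(t-p)*100, "assuming straight pen", R.T@(t-o+[0,0,.154])*100)
go(t+[0,0,.16])
E
```

```text
tag [0.49993837 0.10607956 0.06      ] [0.0009 0.1002 0.06  ] tip [0.49993539 0.10154143 0.1077    ] tip-tcp [ 0.00029496 -0.00098854 -0.15399054]
needed shift cm [ 0.06803082 -0.44858218  4.7700097 ] assuming straight pen [ 0.08185272 -0.34635174  4.76907708]
t 12.85 pos [0.4996 0.1025 0.2617] xang 0.1556 tool z [ 5.e-04  0.e+00 -1.e+00] F [-0.68 -0.24 -1.21]
shift cm [ 0.08 -0.35  4.17] rows 1.0034156423207239 twist None
```

move_arm --gripper '[0,0,0,0,0]' --pt "0.06 -0.42 1" --pt "0.06 -0.42 2.2" --pt "0.06 -0.42 3.2" --pt "0.06 -0.42 3.9" --pt "0.06 -0.42 3.9" --twist '[0,0,0,0,0]'

```text
t: 13.27
eef_pos: [0.4983, 0.107, 0.2206]
tool_rot: [0.0, 0.997, 0.078, -0.002]
contact_force: [-1.0, -0.6, -0.8]
gripper_width: 0.161
```

move_arm --gripper '[0,0,0]' --pt "0 0 0" --pt "0 0 0" --pt "0 0 0" --twist '[0,0,0]'

```text
t: 13.52
eef_pos: [0.4996, 0.1075, 0.2229]
tool_rot: [-0.0, 0.997, 0.078, 0.001]
contact_force: [-0.7, -0.0, -0.2]
gripper_width: 0.16
```

```bash
python3 - <<'E'
from h import *
import pickle
c=save("wrist","w13.png",crop=(230,170,280,220),scale=12); pickle.dump(c,open("w13.pkl","wb"))
o=get_obs(); print(o["eef_pos"],proj(c,o["eef_pos"]-[0,0,.154]),o["contact_force"])
E
```

```text
[0.49961707 0.10741221 0.22296136] [254.81023369 203.50953494] [-0.0842111   0.28592593 -0.36459284]
```

View pics/w13.png

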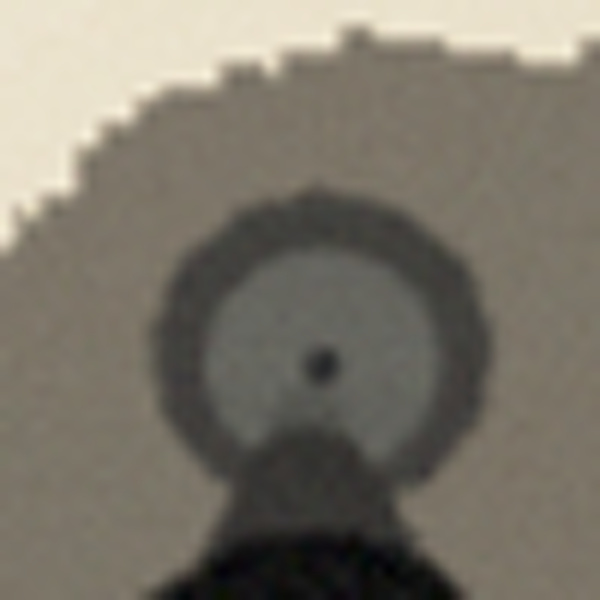

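```bash
python3 - <<'E'
from h import *
import pickle
c=pickle.load(open("w13.pkl","rb"))
g=lambda u,v,z: at_z(c,230+(u+.5)/12-.5,170+(v+.5)/12-.5,z)
o=get_obs()["eef_pos"];R=rot(get_obs())
t=g(320,366,.06); p=g(311.5,403,o[2]-.154)
print("tag",t,incar(t),"tip-tcp",p-o); print("shift",R.T@(t-p)*100)
E
```

```text
tag [0.49987106 0.10622125 0.06      ] [0.0008 0.1003 0.06  ] tip-tcp [ 0.00044013 -0.00053111 -0.154     ]
shift [-0.02965983  0.06228622  0.89610288]
```

move_arm --gripper '[0,0,0,0,0]' --pt "0 0.05 0.2" --pt "0 0.05 0.4" --pt "0 0.05 0.6" --pt "0 0.05 0.7" --pt "0 0.05 0.7" --twist '[0,0,0,0,0]'

```text
t: 13.98
eef_pos: [0.4992, 0.1068, 0.2151]
tool_rot: [0.0, 0.997, 0.078, -0.0]
contact_force: [0.1, -0.1, -1.4]
gripper_width: 0.162
```

```bash
cat >> h.py <<'E'
def favg(n=12):
    F=[];P=[]
    for _ in range(n):
        read_camera("wrist"); o=get_obs(); F.append(o["contact_force"]); P.append(o["eef_pos"])
    print("t",o["t"],"F",np.mean(F,0).round(2),"sd",np.std(F,0).round(2),"P",np.mean(P,0).round(5),o["gripper_width"])
E
python3 -c "
from h import *
favg(20)"
```

```text
t 14.9833 F [-0.06 -0.03 -0.62] sd [0.52 0.51 0.47] P [0.49933 0.10687 0.21545] 0.16516540194902568
```

Free baseline: Fz is -0.62 N, the pen's weight. Stepping down.

move_arm --gripper '[0,0,0]' --pt "0 0 0.1" --pt "0 0 0.2" --pt "0 0 0.2" --twist '[0,0,0]'

```text
t: 15.23
eef_pos: [0.4994, 0.1069, 0.2133]
tool_rot: [-0.0, 0.997, 0.078, 0.0]
contact_force: [0.4, 0.1, 0.4]
gripper_width: 0.167
```

```bash
python3 -c "
from h import *
favg(16)"
```

```text
t 16.0333 F [ 0.04 -0.06  0.25] sd [0.4 0.4 0.5] P [0.49937 0.10688 0.21348] 0.15880485465453095
```

move_arm --gripper '[0,0,0]' --pt "0 0 0.1" --pt "0 0 0.2" --pt "0 0 0.2" --twist '[0,0,0]'

```text
t: 16.28
eef_pos: [0.4993, 0.1068, 0.2113]
tool_rot: [0.0, 0.997, 0.078, 0.0]
contact_force: [0.3, -0.1, 0.6]
gripper_width: 0.161
```

```bash
python3 -c "
from h import *
favg(16)"
```

```text
t 17.0833 F [0.1  0.04 0.93] sd [0.48 0.53 0.48] P [0.49935 0.10687 0.21146] 0.1671082131049448
```

Contact began near TCP z 0.2144, and the spring slope is as described. About 2 mm more gives half way.

move_arm --gripper '[0,0,0]' --pt "0 0 0.1" --pt "0 0 0.2" --pt "0 0 0.2" --twist '[0,0,0]'

```text
t: 17.33
eef_pos: [0.4993, 0.1069, 0.2093]
tool_rot: [-0.0, 0.997, 0.078, -0.0]
contact_force: [0.1, 0.7, 0.7]
gripper_width: 0.167
```

```bash
python3 - <<'E'
from h import *
favg(30)
save("wrist","w14.png",crop=(170,110,340,240),scale=4.5)
save("wrist","w14b.png",crop=(230,170,280,220),scale=12)
save("scene","s14.png",crop=(200,150,300,250),scale=6)
save("top","t14.png",scale=1.5)
E
```

```text
t 18.8333 F [0.04 0.03 1.51] sd [0.54 0.52 0.42] P [0.49934 0.10687 0.20945] 0.163467413305155
```

View pics/w14.png

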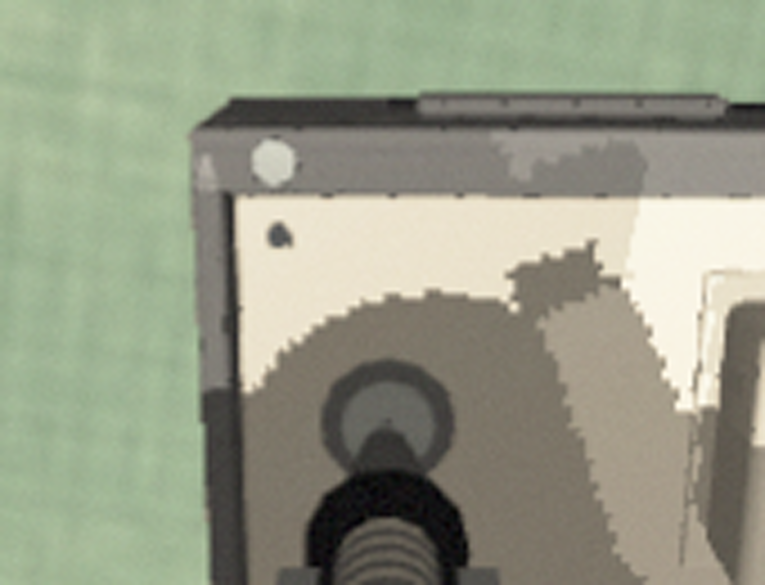

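View pics/w14b.png

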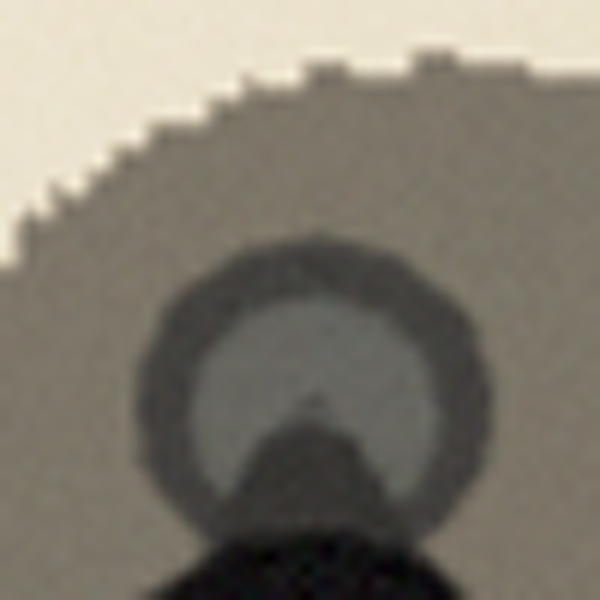

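View pics/s14.png

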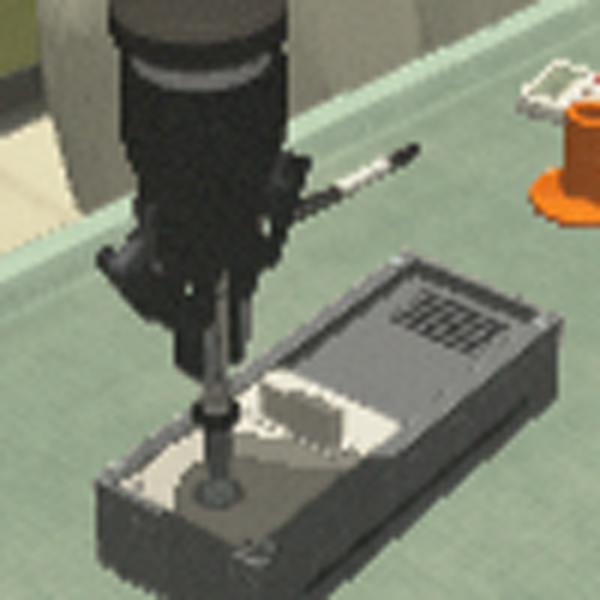

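View pics/t14.png

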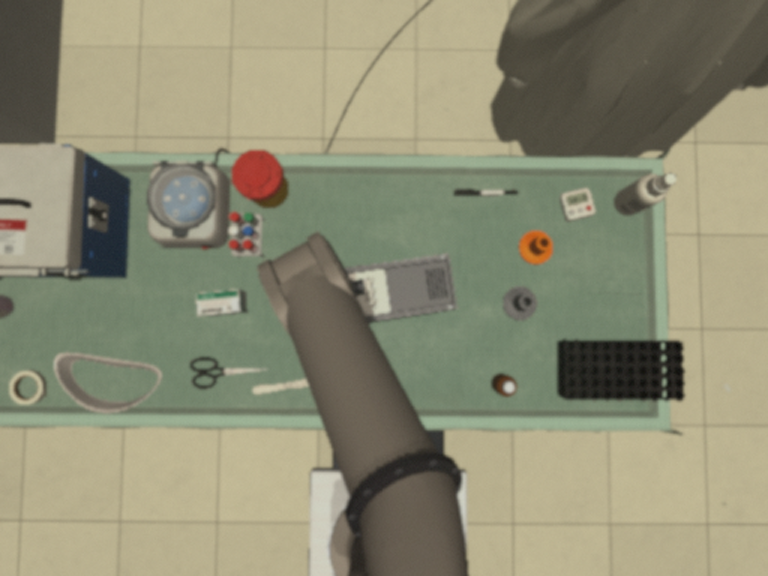

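The pen tip sits at the disc centre (tip ~(312,410), disc centre ~(315,415) in the 12× crop). Force is 2.1 N above baseline and travel about 4.9 mm. Only the point touches the carrier, the lid is shut and the bystanders are where they were. Handing in.

```bash
python3 -c "
from station import *
print(hand_in())"
```

```text
the job is handed in; nothing more can be done
None
```

I shut the lid first, then took the pen from the grey stand and handed in with it held upright on the lid's tag, its point pressed about half way in. The job was handed in at about 19 s of robot time, against the 54 s limit.

- **Lid:** I pushed the grip bar towards +y with shut fingers until the force rose to about 12 N with no further movement. The wrist picture then showed the lid against the end wall and no tubes visible.
- **Pen hold:** After lifting, the point was within about 1 mm of straight below the gripper in both the wrist and scene views, so the pen is upright.
- **Position on the tag:** In the last wrist picture the tip is within about 0.5 mm of the disc's middle. The pen hides the middle dot, so I judged this from the disc's outline.
- **Press:** The force was 2.1 N above the free baseline. The gripper had come down about 4.9 mm since contact, which puts the sprung point about half way in.
- **Surroundings:** Only the pen's point touches the carrier, and the last pictures show the other things where they were.

**Where checks disagreed:** An earlier measurement from farther away put the tag about 2 mm off along the slide. I used the close-up one, taken with the tip and tag in the same picture. The networks never found `pen_point`, so I took the tip from the pictures.

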